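Move the heat-setting line on by one ring

TASK

Painted earring discs are heat-set in little skillets that work their way along the rings of the glass hob, from orange to red to yellow to blue: slide every skillet that is there on to the next ring, its base inside the ring and its handle still to the front, without lifting it off the glass so that the discs do not jump. When all have moved on, take the thermometer gun, hold it still for a good second with its nose straight down about a hand's width above the middle of the bare orange ring, and put it back nose down in its dock; only then lift the hoop-handled pot off its stand by the hoop and set it, level and gently, inside the orange ring. Leave everything else where it is.

Things in the scene. Friction and masses are not known exactly. Their poses are not given: they have to be found in the camera images.
- hob: Fixed in-line hob, black glass in a steel frame, 270 deep (x) x 555 wide (y) x 55 mm high. Origin: centre of its underside; x points away from the robot (front edge with touch controls at -x), y to its left. On the flat glass top four coloured rings are printed in one row along its y, 135 mm apart, 55 mm behind the hob's centre.
- ring1 (a point): Centre of the orange ring (the first, at the hob's right end), on the glass, height 55 mm above the table. The printed coloured line is 127 mm across (a thin grey circle of 74 mm lies inside it). Axes parallel to the hob's.
- ring2 (a point): Centre of the red ring (the second), on the glass, height 55 mm above the table. The printed coloured line is 127 mm across (a thin grey circle of 74 mm lies inside it). Axes parallel to the hob's.
- ring3 (a point): Centre of the yellow ring (the third), on the glass, height 55 mm above the table. The printed coloured line is 127 mm across (a thin grey circle of 74 mm lies inside it). Axes parallel to the hob's.
- ring4 (a point): Centre of the blue ring (the last, at the left end), on the glass, height 55 mm above the table. The printed coloured line is 127 mm across (a thin grey circle of 74 mm lies inside it). Axes parallel to the hob's.
- pan_pink: Loose dark steel skillet, pink handle sleeve, discs fixed in it, 0.35 kg; may be absent. Starts on ring1, handle to the front, roughly. Origin: centre of its underside; the handle points along its -x. Base 92 mm, rim 110 mm across, 30 mm high. Level sleeve 80 to 165 mm from the centre, 18 wide, 12 mm tall, mid-line 45 mm above the underside; pinch it from above, sides parallel to x.
- pan_yellow: Loose dark steel skillet, yellow handle sleeve, discs fixed in it, 0.35 kg; may be absent. Starts on ring2, handle to the front, roughly. Origin: centre of its underside; the handle points along its -x. Base 92 mm, rim 110 mm across, 30 mm high. Level sleeve 80 to 165 mm from the centre, 18 wide, 12 mm tall, mid-line 45 mm above the underside; pinch it from above, sides parallel to x.
- pan_blue: Loose dark steel skillet, blue handle sleeve, discs fixed in it, 0.35 kg; may be absent. Starts on ring3, handle to the front, roughly. Origin: centre of its underside; the handle points along its -x. Base 92 mm, rim 110 mm across, 30 mm high. Level sleeve 80 to 165 mm from the centre, 18 wide, 12 mm tall, mid-line 45 mm above the underside; pinch it from above, sides parallel to x.
- pan_pink_grip (a point): Grip point on the pink sleeve, 120 mm from the skillet's centre along its -x, on the sleeve's middle line, 45 mm above the skillet's underside. Axes parallel to the skillet's.
- pan_yellow_grip (a point): Grip point on the yellow sleeve, 120 mm from the skillet's centre along its -x, on the sleeve's middle line, 45 mm above the skillet's underside. Axes parallel to the skillet's.
- pan_blue_grip (a point): Grip point on the blue sleeve, 120 mm from the skillet's centre along its -x, on the sleeve's middle line, 45 mm above the skillet's underside. Axes parallel to the skillet's.
- pot: Loose round green-blue pot with a fixed hoop handle and discs fixed in it, about 0.45 kg, at first on the stand. Origin: centre of its underside; z up. Base 100, rim 104 mm across, 65 mm high. The hoop stands in the pot's y-z plane, 116 mm wide; its level wooden grip is 54 mm long along y, 16 x 16 mm thick, its middle 135 mm above the underside (point pot_grip).
- pot_grip (a point): Middle of the wooden grip of the pot's hoop, 135 mm above the pot's underside. Axes parallel to the pot's.
- stand: Fixed round steel stand, 120 mm across, flat top 80 mm above the table. Origin: centre of its underside. It stands right or left of the hob, the dock on the other side.
- gun: Loose yellow infrared thermometer gun, about 0.2 kg, standing nose down in its dock. Origin: centre of its flat nose (lens); z runs back along the barrel, so it aims along -z. Barrel 48 (x) x 36 (y) x 130 mm (z), flat sides; pinch it across the 36 mm from above, about 108 mm from the nose. Black handle, 28 mm wide, sticks out along +x to 115 mm, 50 to 105 mm from the nose.
- dock: Fixed dock: grey open-topped rectangular cup on a black foot 110 x 90 mm, left or right of the hob, across from the stand. Origin: centre of its underside. Cup inside 56 (x) x 44 (y) mm, walls 5 mm, rim 62 mm and inner floor 12 mm above the table. The gun stands in it with axes parallel to the dock's, 4 mm clearance on every side.
- dock_floor (a point): Centre of the dock's inner floor, where the gun's nose centre rests, 12 mm above the table. Axes parallel to the dock's.
- stack_pink: Loose stack of pink discs, 64 mm across, 40 mm high, behind the hob. Leave alone. Origin: centre of its underside.
- stack_check: Loose stack of black and white discs, 60 mm across, 32 mm high. Leave alone. Origin: centre of its underside.
- stack_blue: Loose stack of blue discs, 56 mm across, 44 mm high. Leave alone. Origin: centre of its underside.
- bead_box: Loose clear open box of white beads, 115 (x) x 85 (y) x 40 mm high. Leave alone. Origin: centre of its underside.
- tape: Loose roll of beige tape lying flat, 84 mm across, 24 mm high. Leave alone. Origin: centre of its underside.
- varnish: Loose varnish jar, 60 mm across, 85 mm high, behind the hob. Leave alone. Origin: centre of its underside.
Not all that is in view belongs to the job. Several things have the shape of the gun; the one meant has the colours described above. What is shaped like the pan_blue but green is not meant.

How it is judged (in metres and radians):
On the way, in this order (a step that is already met when the one before it is completed fails the run):
1. every skillet present has been slid on to the next ring, within 20 mm of its centre, handle to the front within 0.5 rad (horizontal distance between pan_pink and ring2 below 0.02 m and height (world z) of each of pan_pink, pan_yellow, pan_blue below 0.061 m and angle between each of pan_pink, pan_yellow, pan_blue's own z axis and vertical below 0.1 rad and linear speed of each of pan_pink, pan_yellow, pan_blue below 0.03 m/s and angular speed of each of pan_pink, pan_yellow, pan_blue below 0.3 rad/s and angle between the x axis of each of pan_pink, pan_yellow, pan_blue and the x axis of hob, either way round below 0.5 rad and x of each of pan_pink_grip, pan_yellow_grip, pan_blue_grip in the frame of hob below 0 m and horizontal distance between pan_yellow and ring3 below 0.02 m and horizontal distance between pan_blue and ring4 below 0.02 m), for 0.2 s.
2. the thermometer is held still for a second, nose down within 0.3 rad, 30 to 170 mm above the glass, its line of sight passing within 30 mm of the centre of the orange ring (x of ring1 in the frame of gun between -0.03 and 0.03 m and y of ring1 in the frame of gun between -0.03 and 0.03 m and z of ring1 in the frame of gun between -0.17 and -0.03 m and angle between gun's own z axis and vertical below 0.3 rad and linear speed of gun below 0.03 m/s and angular speed of gun below 0.3 rad/s), for 1 s.
3. the thermometer is back in its dock, nose down on the floor (horizontal distance between gun and dock_floor below 0.012 m and height (world z) of gun below 0.025 m and angle between gun's own z axis and vertical below 0.15 rad), for 0.2 s.
4. the pot stands on the orange ring, within 20 mm of its centre (horizontal distance between pot and ring1 below 0.02 m and height (world z) of pot below 0.061 m and angle between pot's own z axis and vertical below 0.1 rad and linear speed of pot below 0.03 m/s and angular speed of pot below 0.3 rad/s), for 0.2 s.
At the end, for the whole second after the job is handed in: Skillets present stand flat on the glass within 20 mm of the next ring's centre (pink on red, yellow on yellow, blue on blue), handles within 0.5 rad of the front; the pot stands upright within 20 mm of the orange ring's centre; the thermometer is nose down in its dock; all at rest (all of step 1 and all of step 3 and all of step 4 and linear speed of gun below 0.03 m/s); the robot touches nothing.
It fails at once if a skillet is lifted more than 12 mm off the glass or tipped more than 0.2 rad (height (world z) of any of pan_pink, pan_yellow, pan_blue above 0.067 m or angle between any of pan_pink, pan_yellow, pan_blue's own z axis and vertical above 0.2 rad).
It fails at once if the pot is tipped more than 0.4 rad (angle between pot's own z axis and vertical above 0.4 rad).
It fails at once if the pot is dropped (faster than 0.5 m/s out of the fingers) or brought down on the hob faster than 0.25 m/s ((linear speed of pot above 0.5 m/s and contact force between the fingers and pot below 0.5 N) or (contact force between pot and hob above 1 N and linear speed of pot above 0.25 m/s)).
It fails at once if one of the things to be left alone is moved by more than 30 mm (distance of any of stack_pink, stack_check, stack_blue, bead_box, tape, varnish from where it was at the start of the episode above 0.03 m).
Of pan_pink, pan_yellow, pan_blue only 2 to 3 are there at a start; the rules pass over those that are not, and their reading is None.
At some moment in a run one of pan_pink, pan_yellow, pan_blue may be knocked a few centimetres aside while the robot is not near it.
It also fails if it takes over 208 s, if anything falls off the work surface, if the arm or the gripper's body presses on something with over 40 N, if the wrist force passes 120 N, or if a joint passes its speed limit or range.

ROBOT

A 6-joint arm with a two-finger parallel gripper is mounted at the origin on the work surface. World frame = base frame: x ahead of the robot, y to its left, z up, the work surface at z = 0. Lengths are in mm, angles in rad, forces in N, time in s.
With the tool pointing down it reaches from about 275 to 875 mm from the base axis. Payload 12.5 kg.
Tool frame: the origin (TCP) lies between the finger pads; the fingertips stand manip.tip_extent ahead of it and the grasp point (between the pads) lies 8 mm behind it (manip.tip_extent is the distance from the TCP to the fingertips, in mm); z points along the fingers, y is the line along which they close (so a half turn about z gives the same grasp; the last joint's range is limited). The gripper opens to 85 mm and grips with 20 to 120 N. Pads are 22 mm wide; open, the fingers measure 114 mm over their backs; the gripper's body (76 mm by 85 mm) begins 54 mm behind the grasp point. The pads swing forward as they close: fully open they stand 13 mm farther back than shut.
Start: joints at [-1.37, 0.351, 1.652, -0, 1.139, -0.085], TCP at [155.079, -527.67, 242.29] pointing down, gripper open.
Joint ranges: [-2.75, 2.75], [-0.79, 2.1], [0.01, 2.65], [-1.57, 4.71], [0.07, 3.14], [-2.87, 2.87]. Speed limits (rad/s): [2.22, 2.22, 2.79, 3.14, 3.14, 3.14].

INTERFACE

Orientations are given as a 3x3 rotation matrix whose columns are the frame's x, y, z axes.
In Python, from workcell import manip gives the robot as it stands.
- The arm moves only by the shell command python3 -m jog 'ROWS' [OPENING] [FORCE]. ROWS is JSON, a list of rows, each a list of 6 numbers: the shift along the tool's x, y, z each as a share of 250 mm, from -1 to 1, then the turn, a rotation vector about the tool's x, y, z each as a share of 360 degrees, from -1 to 1. A call has 1 to 5 rows; each row is the pose to reach, as a shift and turn from the pose commanded when the call began, along the tool's axes at that moment, turning the shorter way round; what a row does not reach only later rows make up. A row lasts 1/10 s, in which the tool goes at most 50 mm and 8.59 degrees, less where a joint would pass 70% of its speed; a pose out of reach is approached as far as the arm can. A call with a number of a shift or a turn outside -1 to 1 is refused whole. A call with a gripper value outside its range is refused whole. OPENING is the closure, from 0 (fully open) to 1 (shut), set as the call begins (- or left out, the last holds). The fingers move at their own pace and stop on an object; FORCE is the grip in N (left out, the last holds). Time passes only in rows, so rows that repeat a pose let the fingers close. It gives the time, the measured TCP pose, the force, the opening and the grip force at its end, in the units of the state.
- manip.read_state(): the state, without advancing time (a new reading comes with each control period).
- manip.grab_frame(name): name is "scene" or "top"; returns the picture (400x640x3 uint8, red, green, blue); there is no depth.
- manip.camera_info(name): a dict with "intrinsics" (3x3 intrinsics, pixels), "view" (4x4, takes a point from world to camera coordinates). Camera axes: x right, y down, z forward; pixel columns grow to the right and rows downward; lengths in mm; the calibration is good to about 2 mm. A picture is of the moment at which its call begins. camera_info takes no time and is no camera call.
- manip.hand_in(): hands the job in; it is judged then, once.
The state is a dict: "t": time; "qpos": joint angles; "joint_vel": joint speeds; "joint_torque": joint torques, N m; "eef_pos": TCP position; "tool_rot": TCP orientation; "contact_force": force on the tool from outside, world axes, zero at the start; "torque": the same for the moment, N m; "width": finger opening in mm; "grasp_force": force on a finger pad.
Only numpy, scipy, OpenCV 4.12 (cv2) and the standard library are available. Lean on these libraries where they do the work, as an engineer would, in place of code of your own. Each camera call takes 0.05 s, during which the arm holds its last target. There are 200 camera calls.

## Working session

There is one attempt and no reset: what is moved stays moved. The work goes in short steps, Python scripts to look and compute and a shell command to move; the robot and the scene stay as the last step left them, time stands still between calls to the robot, and variables do not carry over. Pictures are saved under pics/ and viewed, at most 14 in all, crops included, and the job is handed in when it is done.

```bash
ls; mkdir -p pics
python3 - <<'E'
from workcell import manip
import cv2
for n in("scene","top"):
    f=manip.grab_frame(n);cv2.imwrite(f"pics/{n}0.png",f[:,:,::-1])
    c=manip.camera_info(n);print(n,c["intrinsics"],c["view"])
s=manip.read_state();print(s,manip.tip_extent)
E
```

```text
pics
scene [[368.39234745   0.         320.55516357]
 [  0.         368.39234745 201.53046481]
 [  0.           0.           1.        ]] [[ 8.91100316e-01  4.53806210e-01 -3.87714322e-04 -4.40467482e+02]
 [ 3.36273495e-01 -6.60884627e-01 -6.70933414e-01 -7.89150715e+01]
 [-3.04729984e-01  5.97738599e-01 -7.41517501e-01  1.45029338e+03]
 [ 0.00000000e+00  0.00000000e+00  0.00000000e+00  1.00000000e+00]]
top [[459.97734156   0.         310.71202888]
 [  0.         459.97734156 201.16691251]
 [  0.           0.           1.        ]] [[ 8.49462766e-03 -9.99939416e-01 -7.00046020e-03  7.94748914e-01]
 [-9.86902912e-01 -7.25567355e-03 -1.61152093e-01  5.07732578e+02]
 [ 1.61091537e-01  8.27770159e-03 -9.86904756e-01  1.53271979e+03]
 [ 0.00000000e+00  0.00000000e+00  0.00000000e+00  1.00000000e+00]]
{'t': 0.1, 'qpos': array([-1.36957445e+00,  3.51217065e-01,  1.65232277e+00,  1.54598267e-05,
        1.13910732e+00, -8.45814758e-02]), 'joint_vel': array([-0.0016281 , -0.00091348, -0.00247424,  0.00199896, -0.00246998,
        0.00030223]), 'joint_torque': array([ 1.46081740e-03, -5.06831789e+01, -2.91875875e+01, -3.02113074e-05,
        2.64980357e-03,  2.38381637e-05]), 'eef_pos': array([ 155.04391092, -527.41170352,  241.80742503]), 'tool_rot': array([[ 9.59437309e-01,  2.81921993e-01, -1.97002922e-04],
       [ 2.81922043e-01, -9.59436756e-01,  1.03603830e-03],
       [ 1.03070137e-04, -1.04955326e-03, -9.99999444e-01]]), 'contact_force': array([ 0.3992257 , -0.45419418,  0.70389419]), 'torque': array([ 0.0124268 , -0.0057849 , -0.01597405]), 'grasp_force': 0.0, 'width': 85.48069664199006} 11.0
```

View pics/scene0.png

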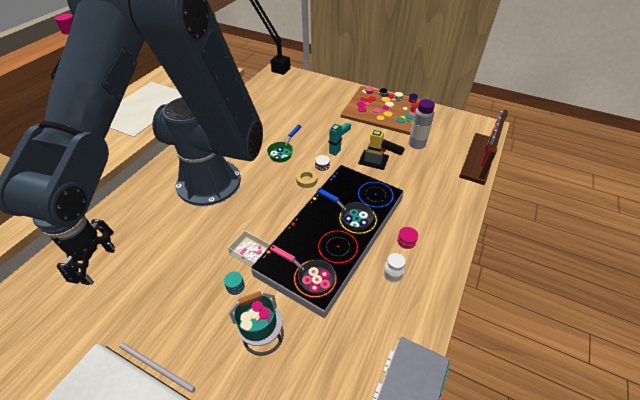

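View pics/top0.png

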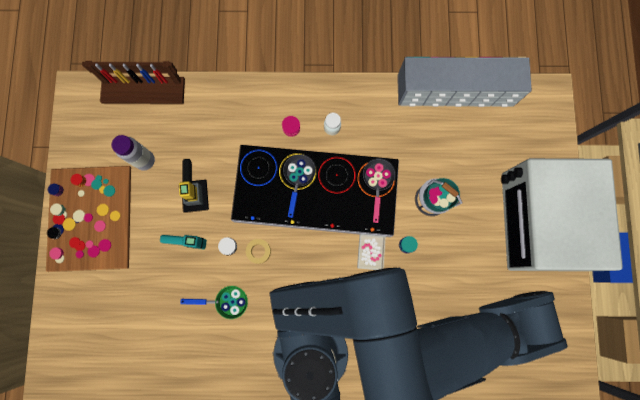

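The pictures show the pink skillet on orange (top 378,176) and the blue one on yellow (top 297,171). The yellow skillet is absent.

Things that could be confused:
- **Gun:** the yellow and black one in the dock (top 187,190; scene 376,148), or the teal one lying down (top 183,241; scene 336,138). I choose the yellow one.
- **Blue-handled pan:** dark on the yellow ring (top 297,171), or green (232,301). I choose the dark one.
- **Pot:** only one candidate (top 437,197).

```bash
cat > h.py <<'E'
import numpy as np, cv2
from workcell import manip
C={n:manip.camera_info(n) for n in("scene","top")}
def ray(n,px):
    c=C[n];V=np.array(c["view"]);R=V[:3,:3];o=-R.T@V[:3,3]
    px=np.atleast_2d(px).astype(float)
    d=np.c_[px,np.ones(len(px))]@np.linalg.inv(c["intrinsics"]).T@R
    return o,d/np.linalg.norm(d,axis=1)[:,None]
def plane(n,px,z):
    o,d=ray(n,px);return (o+d*((z-o[2])/d[:,2])[:,None])[:,:2]
def tri(ps,pt):
    A=np.zeros((3,3));b=np.zeros(3)
    L=[]
    for n,p in(("scene",ps),("top",pt)):
        o,d=ray(n,p);M=np.eye(3)-np.outer(d[0],d[0]);A+=M;b+=M@o;L.append((o,M))
    x=np.linalg.solve(A,b);return x,[float(np.linalg.norm(M@(x-o))) for o,M in L]
def proj(n,X):
    c=C[n];V=np.array(c["view"]);p=V[:3,:3]@np.asarray(X,float)+V[:3,3];q=c["intrinsics"]@p;return q[:2]/q[2]
def mask(img,h0,h1,s,v,roi):
    x0,y0,x1,y1=roi;H=cv2.cvtColor(img,cv2.COLOR_RGB2HSV)
    m=(H[...,1]>=s)&(H[...,2]>=v)
    m&=((H[...,0]>=h0)&(H[...,0]<=h1)) if h0<=h1 else ((H[...,0]>=h0)|(H[...,0]<=h1))
    k=np.zeros(m.shape,bool);k[y0:y1,x0:x1]=1
    return m&k
def pix(m):
    y,x=np.nonzero(m);return np.c_[x,y]
def big(m):
    n,l,s,c=cv2.connectedComponentsWithStats(m.astype(np.uint8));i=1+np.argmax(s[1:,4]);return l==i
def circ(P):
    A=np.c_[2*P,np.ones(len(P))];s=np.linalg.lstsq(A,(P**2).sum(1),rcond=None)[0]
    return s[:2],np.sqrt(s[2]+s[:2]@s[:2])
E
python3 - <<'E'
from h import *
t=cv2.imread("pics/top0.png");s=cv2.imread("pics/scene0.png")
cv2.imwrite("pics/c1.png",cv2.resize(t[130:265,160:470],None,fx=2.55,fy=2.55,interpolation=cv2.INTER_CUBIC))
a=cv2.resize(s[120:320,220:420],(560,560),interpolation=cv2.INTER_CUBIC)
b=cv2.resize(s[280:360,220:300],(240,240)); 
o=np.zeros((560,800,3),np.uint8);o[:,:560]=a;o[:240,560:]=b;o[280:520,560:]=cv2.resize(s[115:175,325:385+0][:, :60],(240,240))
cv2.imwrite("pics/c2.png",o)
E
```

```text
(no output)
```

View pics/c1.png

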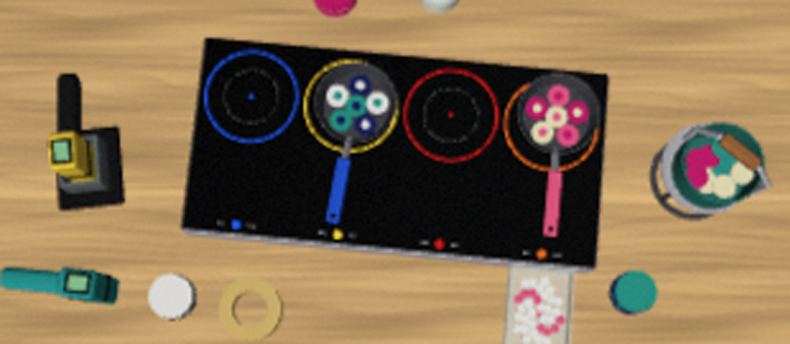

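View pics/c2.png

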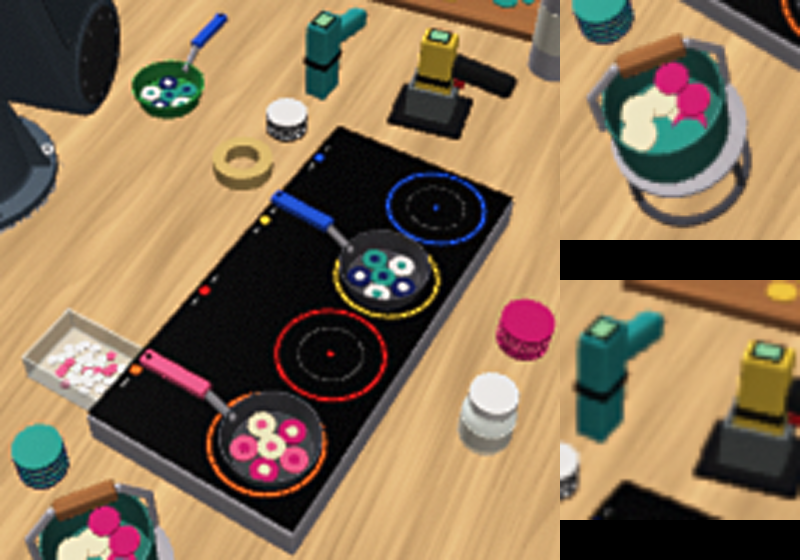

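The top crop confirms the layout. Blue ring (258,168), yellow ring (299,171), red ring (337,175) and orange ring (376,177) are in place, with pink pan on orange and blue pan on yellow. The crops also confirm the yellow gun in its dock (187,190), its black handle to the back, and the pot's wooden grip at (450,190) top and (250,298) scene.

```bash
cat > meas.py <<'E'
from h import *
import sys
I={n:cv2.imread(f"pics/{n}0.png")[:,:,::-1].copy() for n in("scene","top")}
def f(v):return np.round(v,1).tolist()
def ring(n,m):
    P=pix(m);(c,ax,a)=cv2.fitEllipse(P.astype(np.float32));return c,ax,len(P)
R={"red":((174,6,120,90),dict(top=(315,152,358,196),scene=(315,228,360,265))),
 "blue":((105,125,120,90),dict(top=(238,146,279,190),scene=(355,178,396,210)))}
for k,(h,rois) in R.items():
    cs={}
    for n in rois:
        m=mask(I[n],*h,rois[n]);m=big(cv2.dilate(m.astype(np.uint8),np.ones((3,3)))>0)&m
        cs[n]=ring(n,m)
    print(k,cs,[f(v) for v in tri(cs["scene"][0],cs["top"][0])],f(plane("top",cs["top"][0],55)),f(plane("scene",cs["scene"][0],55)))
for k,h,rois in(("pinkh",(165,176,90,90),dict(top=(368,195,385,228),scene=(265,240,300,266))),
  ("blueh",(105,125,120,70),dict(top=(285,188,302,225),scene=(312,182,342,205))),
  ("wood",(5,15,110,50),dict(top=(438,180,464,202),scene=(234,288,266,306))),
  ("gun",(20,30,130,60),dict(top=(175,175,200,206),scene=(365,125,390,160)))):
    cs={}
    for n in rois:
        m=big(mask(I[n],*h,rois[n]));P=pix(m);cs[n]=P.mean(0);print(k,n,len(P),P.min(0),P.max(0),f(cv2.minAreaRect(P.astype(np.float32))[1]),cv2.minAreaRect(P.astype(np.float32))[2])
    print(k,[f(v) for v in tri(cs["scene"],cs["top"])])
E
python3 meas.py
```

```text
red {'top': ((336.36236572265625, 174.7943572998047), (35.28423309326172, 36.21760177612305), 169), 'scene': ((337.594970703125, 246.33314514160156), (31.613399505615234, 38.86506271362305), 167)} [[598.3, -82.8, 49.8], [0.5, 0.5]] [[597.5, -82.3]] [[599.4, -86.5]]
blue {'top': ((258.0811767578125, 167.34910583496094), (34.897891998291016, 35.90584182739258), 189), 'scene': ((375.34619140625, 194.03817749023438), (24.432706832885742, 34.67746353149414), 127)} [[622.4, 186.8, 50.9], [0.4, 0.4]] [[621.8, 186.5]] [[623.1, 182.7]]
pinkh top 156 [373 196] [380 222] [6.0, 26.2] 5.19442892074585
pinkh scene 167 [270 245] [294 261] [26.4, 6.3] 29.05460548400879
pinkh [[472.5, -211.5, 97.9], [0.1, 0.1]]
blueh top 153 [288 191] [297 217] [5.9, 26.3] 11.309932708740234
blueh scene 126 [317 188] [338 202] [22.8, 5.5] 28.300758361816406
blueh [[488.0, 65.4, 98.1], [0.2, 0.2]]
wood top 87 [443 183] [457 196] [17.2, 5.1] 39.80556869506836
wood scene 180 [238 291] [261 305] [8.0, 23.4] 70.55996704101562
wood [[519.1, -421.4, 213.2], [0.4, 0.4]]
gun top 228 [179 181] [196 200] [19.0, 17.0] 90.0
gun scene 195 [369 130] [383 149] [13.7, 17.1] 11.309932708740234
gun [[528.6, 410.7, 105.0], [1.3, 1.3]]
```

```bash
cat > go.py <<'E'
from h import *
import sys
# usage: go.py x y z yaw  -> shift/turn in shares from the current pose (tool axes)
from scipy.spatial.transform import Rotation as Ro
a=[float(v) for v in sys.argv[1:]];s=manip.read_state()
R=np.array(s["tool_rot"]);c,q=np.cos(a[3]),np.sin(a[3])
T=np.array([[c,q,0],[q,-c,0],[0,0,-1]])
d=R.T@(np.array(a[:3])-s["eef_pos"])/250
rv=Ro.from_matrix(R.T@T).as_rotvec()/(2*np.pi)
print("t",round(s["t"],2),"now",np.round(s["eef_pos"],1),"yaw",round(np.arctan2(R[1,0],R[0,0]),4),"w",round(s["width"],1))
print("shift",np.round(d,4).tolist(),"turn",np.round(rv,4).tolist())
E
cat > yaw.py <<'E'
from h import *
I={n:cv2.imread(f"pics/{n}0.png")[:,:,::-1].copy() for n in("scene","top")}
for k,h,rois in(("pinkh",(165,176,90,90),dict(top=(368,195,385,228),scene=(265,240,300,266))),
  ("blueh",(105,125,120,70),dict(top=(285,188,302,225),scene=(312,182,342,205))),
  ("wood",(5,15,110,50),dict(top=(438,180,464,202),scene=(234,288,266,306)))):
    for n in rois:
        P=plane(n,pix(big(mask(I[n],*h,rois[n]))),213 if k=="wood" else 100);c=P.mean(0)
        v=np.linalg.svd(P-c,full_matrices=False)[2][0];v=v*np.sign(v[0] if k!="wood" else v[1])
        print(k,n,"c",c.round(1),"yaw",np.arctan2(v[1],v[0]).round(3),"len",np.ptp((P-c)@v).round(1),"pan centre",(c+122.5*v).round(1))
for k,c0 in(("pink",(379.6,174)),("blue",(298.5,171))):print(k,plane("top",c0,80).round(1))
E
python3 yaw.py; python3 go.py 485 65 200 0.16
```

```text
pinkh top c [ 472.2 -211.2] yaw -0.105 len 86.9 pan centre [ 594.  -224.1]
pinkh scene c [ 473.3 -212.5] yaw -0.103 len 85.9 pan centre [ 595.2 -225.1]
blueh top c [487.6  65.2] yaw -0.165 len 87.4 pan centre [608.5  45.1]
blueh scene c [488.7  63.9] yaw -0.191 len 85.9 pan centre [609.   40.7]
wood top c [ 519.4 -421.2] yaw 0.86 len 51.4 pan centre [ 599.3 -328.3]
wood scene c [ 518.7 -421.5] yaw 0.873 len 54.4 pan centre [ 597.5 -327.7]
pink [[ 595.7 -226.5]]
blue [[604.2  46.6]]
t 0.1 now [ 155.  -527.4  241.8] yaw 0.2858 w 85.5
shift [1.9343, -1.9013, 0.1694] turn [-0.0002, -0.0, 0.02]
```

```bash
python3 -m jog '[[0.7,-0.7,0,0,0,0],[0.7,-0.7,0,0,0,0],[0.7,-0.7,0,0,0,0],[0.7,-0.7,0,0,0,0],[0.7,-0.7,0,0,0,0]]' 0
python3 -m jog '[[0.7,-0.7,0,0,0,0],[0.7,-0.7,0,0,0,0],[0.7,-0.7,0,0,0,0],[0.7,-0.7,0,0,0,0],[0.7,-0.7,0,0,0,0]]'
python3 -m jog '[[0,0,0,0,0,0.0733],[0,0,0,0,0,0.0733],[0,0,0,0,0,0.0733],[0,0,0,0,0,0.0733],[0,0,0,0,0,0.0733]]'
python3 go.py 488 64.7 180 -0.175
```

```text
t: 0.6
eef_pos: [274.0, -308.4, 242.2]
tool_rot: [[0.96, 0.282, -0.0], [0.282, -0.96, 0.0], [0.0, -0.0, -1.0]]
contact_force: [1.4, -1.4, 0.5]
width: 85.3
grasp_force: 0.0
t: 1.1
eef_pos: [392.7, -91.1, 242.4]
tool_rot: [[0.959, 0.282, 0.0], [0.282, -0.959, -0.0], [0.0, 0.0, -1.0]]
contact_force: [-0.2, -1.2, 0.0]
width: 85.5
grasp_force: 0.0
t: 1.6
eef_pos: [392.1, -93.2, 242.2]
tool_rot: [[0.985, -0.17, -0.0], [-0.17, -0.985, 0.0], [-0.0, -0.0, -1.0]]
contact_force: [-1.0, -0.3, 0.5]
width: 85.8
grasp_force: 0.0
t 1.6 now [392.1 -93.2 242.2] yaw -0.1711 w 85.8
shift [0.2705, -0.6877, 0.2487] turn [-0.0, 0.0, 0.0006]
```

```bash
python3 -m jog '[[0.27,-0.688,0.2,0,0,0],[0.27,-0.688,0.2,0,0,0],[0.27,-0.688,0.2,0,0,0],[0.27,-0.688,0.2,0,0,0],[0.27,-0.688,0.2,0,0,0]]' >/dev/null
python3 go.py 488 64.7 92 -0.175
```

```text
t 2.1 now [489.6  67.4 190.8] yaw -0.1677 w 85.2
shift [-0.0037, 0.0118, 0.395] turn [-0.0, 0.0002, 0.0012]
```

```bash
python3 -m jog '[[-0.003,0.01,0.2,0,0,0.001],[-0.003,0.01,0.3,0,0,0.001],[-0.003,0.01,0.395,0,0,0.001],[-0.003,0.01,0.395,0,0,0.001],[-0.003,0.01,0.395,0,0,0.001]]' 
python3 go.py 488 64.7 92 -0.175
python3 - <<'E'
from h import *
o=[cv2.resize(manip.grab_frame(n)[:,:,::-1][b:b+100,a:a+133],(400,300),interpolation=cv2.INTER_CUBIC) for n,a,b in(("scene",270,150),("top",230,145))]
cv2.imwrite("pics/g1.png",np.hstack(o))
E
```

```text
t: 2.6
eef_pos: [487.5, 61.7, 94.1]
tool_rot: [[0.984, -0.179, -0.0], [-0.179, -0.984, -0.0], [-0.0, 0.0, -1.0]]
contact_force: [-0.1, 0.4, 0.7]
width: 85.3
grasp_force: 0.0
t 2.6 now [487.5  61.7  94.1] yaw -0.1798 w 85.3
shift [-0.0002, -0.0123, 0.0086] turn [0.0, 0.0, -0.0008]
```

View pics/g1.png

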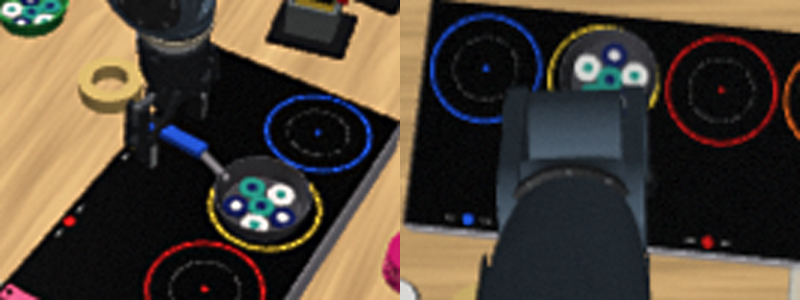

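The fingers straddle the blue sleeve (scene crop 160,135). Closing now.

```bash
python3 -m jog '[[0,-0.012,0.004,0,0,0],[0,-0.012,0.004,0,0,0],[0,-0.012,0.004,0,0,0],[0,-0.012,0.004,0,0,0],[0,-0.012,0.004,0,0,0]]' 1 40 >/dev/null
python3 -m jog '[[0,0,0,0,0,0],[0,0,0,0,0,0],[0,0,0,0,0,0],[0,0,0,0,0,0],[0,0,0,0,0,0]]'
python3 go.py 500.2 196.4 93 -0.089
```

```text
t: 3.7
eef_pos: [487.9, 65.1, 92.6]
tool_rot: [[0.984, -0.18, -0.0], [-0.18, -0.984, -0.0], [-0.0, 0.0, -1.0]]
contact_force: [-2.5, -0.7, 3.7]
width: 17.0
grasp_force: 43.9
t 3.7 now [487.9  65.1  92.6] yaw -0.1811 w 17.0
shift [-0.0462, -0.5257, -0.0018] turn [0.0, 0.0, -0.0147]
```

```bash
python3 -m jog '[[-0.003,-0.03,0,0,0,-0.001],[-0.006,-0.07,0,0,0,-0.002],[-0.01,-0.12,0,0,0,-0.004],[-0.015,-0.17,0,0,0,-0.006],[-0.02,-0.22,0,0,0,-0.008]]' >/dev/null
python3 go.py 500.2 196.4 93 -0.089
python3 -m jog '[[-0.004,-0.05,0,0,0,-0.001],[-0.009,-0.1,0,0,0,-0.003],[-0.013,-0.15,0,0,0,-0.005],[-0.016,-0.19,0,0,0,-0.006],[-0.018,-0.22,0,0,0,-0.0067]]' >/dev/null
python3 -m jog '[[0,0,0,0,0,0],[0,0,0,0,0,0],[0,0,0,0,0,0]]'
python3 go.py 500.2 196.4 93 -0.089
```

```text
t 4.2 now [493.  121.1  92.5] yaw -0.1296 w 17.2
shift [-0.0105, -0.3022, -0.0019] turn [0.0, -0.0, -0.0065]
t: 5.0
eef_pos: [495.7, 175.5, 92.6]
tool_rot: [[0.996, -0.088, 0.0], [-0.088, -0.996, 0.001], [0.0, -0.001, -1.0]]
contact_force: [0.4, 4.3, 2.1]
width: 16.9
grasp_force: 43.8
t 5.0 now [495.7 175.5  92.6] yaw -0.0882 w 16.9
shift [0.0106, -0.085, -0.0014] turn [-0.0001, -0.0, 0.0001]
```

```bash
python3 -m jog '[[0.004,-0.03,0,0,0,0],[0.008,-0.06,0,0,0,0],[0.011,-0.085,0,0,0,0],[0.011,-0.085,0,0,0,0],[0.011,-0.085,0,0,0,0]]' >/dev/null
python3 -m jog '[[0,0,0,0,0,0],[0,0,0,0,0,0],[0,0,0,0,0,0],[0,0,0,0,0,0],[0,0,0,0,0,0]]' 0 
python3 -m jog '[[0,0,-0.1,0,0,0],[0,0,-0.25,0,0,0],[0,0,-0.4,0,0,0],[0,0,-0.4,0,0,0]]' 
python3 go.py 473 -211.5 193 -0.104
```

```text
t: 6.0
eef_pos: [500.2, 196.1, 92.5]
tool_rot: [[0.996, -0.089, -0.0], [-0.089, -0.996, -0.0], [-0.0, 0.0, -1.0]]
contact_force: [-1.0, -0.0, 0.3]
width: 84.7
grasp_force: 0.0
t: 6.4
eef_pos: [502.3, 196.7, 197.2]
tool_rot: [[0.996, -0.089, 0.007], [-0.089, -0.996, 0.002], [0.007, -0.003, -1.0]]
contact_force: [0.5, -0.9, -0.3]
width: 85.6
grasp_force: 0.0
t 6.4 now [502.3 196.7 197.2] yaw -0.0887 w 85.6
shift [0.0278, 1.637, 0.0121] turn [-0.0005, -0.0011, 0.0024]
```

Next, over to the pink handle, looking at both pans again on arrival in case of a knock.

```bash
python3 -m jog '[[0.01,0.9,0,0,0,0],[0.01,0.9,0,0,0,0],[0.01,0.9,0,0,0,0],[0.01,0.9,0,0,0,0],[0.01,0.9,0,0,0,0]]' >/dev/null
python3 -m jog '[[0.01,0.3,0,0,0,0],[0.01,0.3,0,0,0,0],[0.01,0.3,0,0,0,0],[0,0.3,0,0,0,0.001],[0,0.3,0,0,0,0.001]]' >/dev/null
cat > pans.py <<'E'
from h import *
import sys
V={}
for n in("scene","top"):
    f=manip.grab_frame(n);V[n]=f;cv2.imwrite(f"pics/{n}_{sys.argv[1]}.png",f[:,:,::-1])
for k,h,rois in(("pink",(163,177,80,70),dict(top=(318,192,420,232),scene=(250,180,340,270))),("blue",(105,125,120,70),dict(top=(235,188,310,228),scene=(312,160,365,215)))):
    for n in rois:
        try:
            P=plane(n,pix(big(mask(V[n],*h,rois[n]))),100);c=P.mean(0)
            v=np.linalg.svd(P-c,full_matrices=False)[2][0];v*=np.sign(v[0])
            print(k,n,len(P),"c",c.round(1),"yaw",np.arctan2(v[1],v[0]).round(3),"len",np.ptp((P-c)@v).round(1),"centre",(c+122.5*v).round(1))
        except Exception as e:print(k,n,e)
E
python3 pans.py 2;python3 go.py 473 -211.5 193 -0.104
```

```text
pink top 157 c [ 471.2 -211.5] yaw -0.124 len 85.3 centre [ 592.8 -226.6]
pink scene 182 c [ 473.5 -212.8] yaw -0.103 len 86.4 centre [ 595.3 -225.3]
blue top 149 c [499.8 198.8] yaw -0.087 len 84.5 centre [621.8 188.1]
blue scene 112 c [501.3 197. ] yaw -0.089 len 81.9 centre [623.4 186.1]
t 7.5 now [ 476.1 -102.   192.4] yaw -0.0937 w 85.5
shift [0.0284, 0.4372, -0.0023] turn [-0.0, 0.0, 0.0016]
```

```bash
python3 -m jog '[[0.028,0.437,0,0,0,0.002],[0.028,0.437,0,0,0,0.002],[0.028,0.437,0,0,0,0.002],[0.028,0.437,0,0,0,0.002],[0.028,0.437,0,0,0,0.002]]' >/dev/null
python3 -m jog '[[0,0,0.2,0,0,0],[0,0,0.3,0,0,0],[0,0,0.4,0,0,0],[0,0,0.4,0,0,0],[0,0,0.4,0,0,0]]' >/dev/null
python3 go.py 473 -212 92.5 -0.105
```

```text
t 8.5 now [ 473.2 -211.4   93.1] yaw -0.1061 w 85.3
shift [-0.0003, 0.0026, 0.0025] turn [-0.0, 0.0, -0.0002]
```

```bash
python3 -m jog '[[0,0,0,0,0,0],[0,0,0,0,0,0],[0,0,0,0,0,0],[0,0,0,0,0,0],[0,0,0,0,0,0]]' 1 40 >/dev/null
python3 -m jog '[[0,0,0,0,0,0],[0,0,0,0,0,0],[0,0,0,0,0,0],[0,0,0,0,0,0],[0,0,0,0,0,0]]'
python3 go.py 476 -72.6 93 -0.089
```

```text
t: 9.5
eef_pos: [472.7, -212.4, 92.6]
tool_rot: [[0.994, -0.107, -0.0], [-0.107, -0.994, 0.0], [-0.0, -0.0, -1.0]]
contact_force: [-2.6, -0.7, 4.4]
width: 17.4
grasp_force: 44.1
t 9.5 now [ 472.7 -212.4   92.6] yaw -0.1076 w 17.4
shift [-0.0469, -0.5573, -0.0017] turn [-0.0, 0.0, -0.003]
```

```bash
python3 -m jog '[[-0.002,-0.03,0,0,0,0],[-0.006,-0.07,0,0,0,-0.001],[-0.01,-0.12,0,0,0,-0.001],[-0.015,-0.18,0,0,0,-0.001],[-0.02,-0.24,0,0,0,-0.002]]' >/dev/null
python3 -m jog '[[-0.005,-0.06,0,0,0,0],[-0.01,-0.12,0,0,0,0],[-0.015,-0.18,0,0,0,-0.001],[-0.02,-0.22,0,0,0,-0.001],[-0.02,-0.24,0,0,0,-0.001]]' >/dev/null
python3 -m jog '[[0,0,0,0,0,0],[0,0,0,0,0,0],[0,0,0,0,0,0]]'
python3 go.py 476 -72.6 93 -0.089
```

```text
t: 10.8
eef_pos: [474.7, -91.8, 92.4]
tool_rot: [[0.996, -0.088, -0.001], [-0.088, -0.996, 0.001], [-0.001, -0.001, -1.0]]
contact_force: [-1.1, 4.8, 3.4]
width: 17.3
grasp_force: 44.1
t 10.8 now [474.7 -91.8  92.4] yaw -0.0885 w 17.3
shift [-0.0017, -0.0769, -0.0023] turn [-0.0001, 0.0001, 0.0001]
```

```bash
python3 -m jog '[[0,-0.03,0,0,0,0],[0,-0.06,0,0,0,0],[-0.001,-0.075,0,0,0,0],[-0.001,-0.075,0,0,0,0],[-0.001,-0.075,0,0,0,0]]' >/dev/null
python3 -m jog '[[0,0,0,0,0,0],[0,0,0,0,0,0],[0,0,0,0,0,0],[0,0,0,0,0,0],[0,0,0,0,0,0]]' 0 
python3 -m jog '[[0,0,-0.15,0,0,0],[0,0,-0.35,0,0,0],[0,0,-0.55,0,0,0],[0,0,-0.7,0,0,0],[-0.2,0,-0.7,0,0,0]]' 
python3 -m jog '[[-0.5,0.4,-0.1,0,0,0],[-0.5,0.4,-0.1,0,0,0],[-0.5,0.4,-0.1,0,0,0],[-0.5,0.4,-0.1,0,0,0],[-0.5,0.4,-0.1,0,0,0]]' 
python3 pans.py 3
python3 - <<'E'
from h import *
t=cv2.imread("pics/top_3.png");s=cv2.imread("pics/scene_3.png")
o=np.vstack([cv2.resize(t[140:235,165:465],(800,253),interpolation=cv2.INTER_CUBIC),np.hstack([cv2.resize(s[100:187,340:440],(400,347),interpolation=cv2.INTER_CUBIC),cv2.resize(t[150:219,160:239],(400,347),interpolation=cv2.INTER_CUBIC)])])
cv2.imwrite("pics/v3.png",o)
E
```

```text
t: 11.8
eef_pos: [476.3, -73.3, 92.5]
tool_rot: [[0.996, -0.089, -0.0], [-0.089, -0.996, 0.0], [-0.0, -0.0, -1.0]]
contact_force: [-0.1, 0.0, 0.3]
width: 85.0
grasp_force: 0.0
t: 12.3
eef_pos: [431.5, -70.1, 273.0]
tool_rot: [[0.996, -0.088, 0.012], [-0.088, -0.996, -0.003], [0.012, 0.002, -1.0]]
contact_force: [-0.8, 0.5, 0.3]
width: 85.7
grasp_force: 0.0
t: 12.8
eef_pos: [292.2, -158.1, 293.0]
tool_rot: [[0.996, -0.092, 0.001], [-0.092, -0.996, -0.001], [0.001, 0.001, -1.0]]
contact_force: [0.4, -0.9, -0.4]
width: 85.2
grasp_force: 0.0
pink top 157 c [477.1 -71.4] yaw -0.089 len 84.6 centre [599.1 -82.3]
pink scene 152 c [478.  -73.1] yaw -0.094 len 83.3 centre [600.  -84.6]
blue top 147 c [499.5 199. ] yaw -0.081 len 84.5 centre [621.6 189. ]
blue scene 109 c [501.6 197.3] yaw -0.094 len 81.9 centre [623.5 185.8]
```

View pics/v3.png

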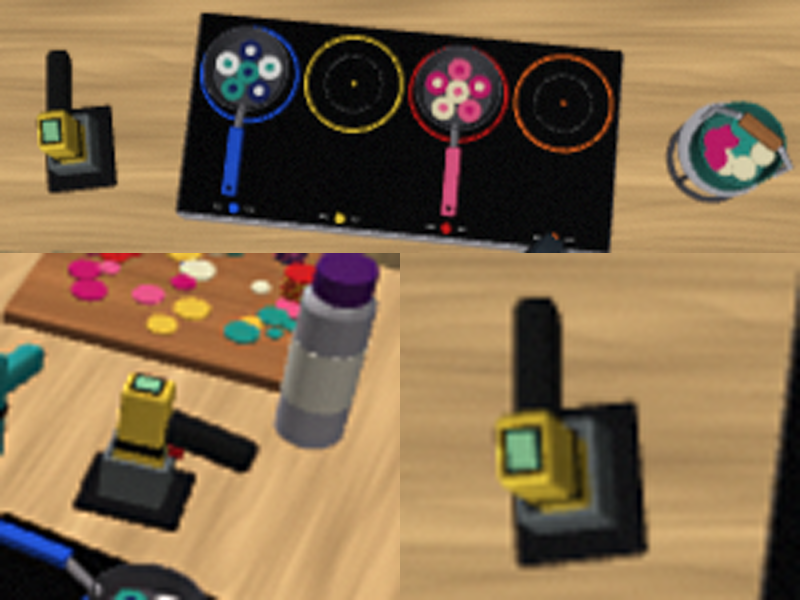

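Pink sits on red (top crop 457,93), blue on its ring (248,73), and orange is bare (563,103). The gun's rear face is at top (184.5,190) and scene (376.8,134), with the dock foot's corners near (206.6,179.6), (208.4,209) and (183.7,211.7).

```bash
python3 - <<'E'
from h import *
f=lambda v:np.round(v,1).tolist()
I={n:cv2.imread(f"pics/{n}_3.png")[:,:,::-1].copy() for n in("scene","top")}
print("gun end",[f(v) for v in tri((376.8,134.2),(184.5,189.9))])
for z in(0,8):
    c=plane("top",[(206.6,179.6),(208.4,209.1),(183.7,211.7)],z);print("foot",f(c),"ctr",f((c[0]+c[2])/2),"yaw",np.arctan2(*(c[0]-c[1])[::-1]))
# black handle, top view, z~90
m=mask(I["top"],0,180,0,0,(176,155,198,184))&(I["top"].max(2)<60);m=big(m)
P=plane("top",pix(m),12+105);c=P.mean(0);v=np.linalg.svd(P-c,full_matrices=False)[2][0];v*=np.sign(v[0]);print("handle",m.sum(),f(c),np.arctan2(v[1],v[0]),np.ptp((P-c)@v))
# screen
cs={}
for n,roi in(("top",(178,181,192,197)),("scene",(368,128,386,140))):
    m=big(mask(I[n],40,95,40,90,roi));cs[n]=pix(m).mean(0);print(n,m.sum(),f(cs[n]))
print("screen",[f(v) for v in tri(cs["scene"],cs["top"])])
es={}
for n,roi in(("top",(355,157,398,200)),("scene",(285,252,345,302))):
    m=mask(I[n],3,17,150,110,roi);m=big(cv2.dilate(m.astype(np.uint8),np.ones((3,3)))>0)&m;es[n]=cv2.fitEllipse(pix(m).astype(np.float32));print(es[n],m.sum())
print("orange",[f(v) for v in tri(es["scene"][0],es["top"][0])],f(plane("top",es["top"][0],55)),f(plane("scene",es["scene"][0],55)))
E
python3 go.py 528 405 260 0
```

```text
gun end [[528.4, 414.6, 130.6], [1.4, 1.4]]
foot [[589.2, 374.9], [483.6, 363.8], [473.7, 450.2]] ctr [531.5, 412.5] yaw 0.10457737425812585
foot [[587.5, 373.0], [482.4, 362.0], [472.6, 447.9]] ctr [530.1, 410.4] yaw 0.1045773742581265
handle 208 [593.5, 411.4] 0.2300683518585321 86.00627386382567
top 47 [183.4, 188.6]
scene 19 [376.6, 132.3]
screen [[528.8, 413.9, 141.2], [0.8, 0.8]]
((375.673828125, 178.41810607910156), (35.13927459716797, 36.25399398803711), 115.84005737304688) 145
((314.8068542480469, 278.0215759277344), (36.37240982055664, 41.38875961303711), 87.37435913085938) 196
orange [[586.6, -217.7, 49.0], [0.7, 0.7]] [[585.8, -216.5]] [[587.7, -221.2]]
t 12.9 now [ 293.5 -157.3  292.6] yaw -0.0895 w 85.0
shift [0.7332, -2.324, 0.1307] turn [-0.0, -0.0001, -0.0142]
```

```bash
python3 -m jog '[[0.3,-0.95,0,0,0,0],[0.3,-0.95,0,0,0,0],[0.3,-0.95,0,0,0,0],[0.3,-0.95,0,0,0,0],[0.3,-0.95,0,0,0,0]]' >/dev/null
python3 -m jog '[[0.3,-0.95,0,0,0,0],[0.3,-0.95,0,0,0,0],[0.3,-0.95,0,0,0,0],[0.3,-0.95,0,0,0,0],[0.3,-0.95,0,0,0,0]]' >/dev/null
python3 -m jog '[[0,0,0,0,0,-0.0314],[0,0,0,0,0,-0.0314],[0,0,0,0,0,-0.0314]]' >/dev/null
python3 go.py 529.5 412.5 230 0.108
```

```text
t 14.2 now [484.1 304.2 291.4] yaw 0.1115 w 85.3
shift [0.2291, -0.4103, 0.2449] turn [0.0001, 0.0003, 0.0006]
```

```bash
python3 -m jog '[[0.229,-0.41,0.1,0,0,0.0005],[0.229,-0.41,0.2,0,0,0.0005],[0.229,-0.41,0.24,0,0,0.0005],[0.229,-0.41,0.24,0,0,0.0005],[0.229,-0.41,0.24,0,0,0.0005]]' >/dev/null
python3 -m jog '[[0,0,0,0,0,0],[0,0,0,0,0,0]]'
python3 go.py 529.5 412.5 112 0.108
python3 - <<'E'
from h import *
t=manip.grab_frame("top")[:,:,::-1];s=manip.grab_frame("scene")[:,:,::-1]
cv2.imwrite("pics/v4.png",np.hstack([cv2.resize(s[100:187,340:440],(400,347),interpolation=cv2.INTER_CUBIC),cv2.resize(t[150:219,160:239],(400,347),interpolation=cv2.INTER_CUBIC)]))
E
```

```text
t: 14.9
eef_pos: [530.7, 410.2, 234.1]
tool_rot: [[0.995, 0.104, 0.002], [0.104, -0.995, 0.001], [0.002, -0.001, -1.0]]
contact_force: [-0.2, 1.1, -1.1]
width: 85.5
grasp_force: 0.0
t 14.9 now [530.7 410.2 234.1] yaw 0.1045 w 85.5
shift [-0.0046, -0.0092, 0.4883] turn [-0.0001, -0.0003, -0.0006]
```

View pics/v4.png

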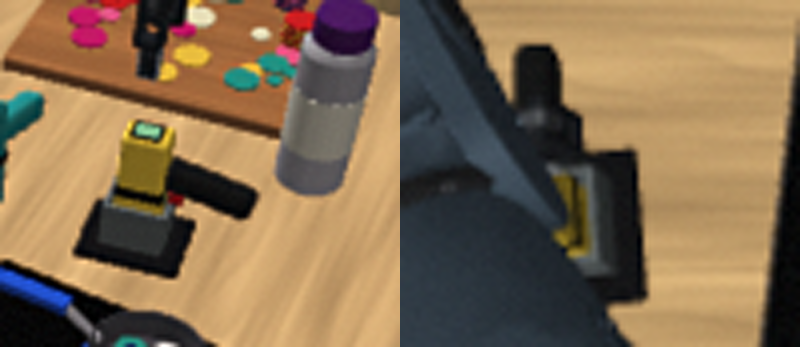

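The gun still stands in its dock under the gripper (scene crop 150,150), with the fingers above it. Descending in stages while watching the force.

```bash
python3 -m jog '[[-0.0046,-0.009,0.1,0,0,0],[-0.0046,-0.009,0.2,0,0,0],[-0.0046,-0.009,0.3,0,0,0],[-0.0046,-0.009,0.3,0,0,0],[-0.0046,-0.009,0.3,0,0,0]]'
python3 -m jog '[[0,0,0.06,0,0,0],[0,0,0.12,0,0,0],[0,0,0.18,0,0,0],[0,0,0.18,0,0,0],[0,0,0.18,0,0,0]]'
python3 go.py 529.5 412.5 112 0.108
python3 - <<'E'
from h import *
s=manip.grab_frame("scene")[:,:,::-1]
cv2.imwrite("pics/v5.png",cv2.resize(s[100:187,340:440],(400,347),interpolation=cv2.INTER_CUBIC))
E
```

```text
t: 15.5
eef_pos: [529.4, 412.7, 158.6]
tool_rot: [[0.994, 0.105, 0.001], [0.105, -0.994, 0.0], [0.001, -0.0, -1.0]]
contact_force: [-0.5, -0.2, 0.2]
width: 85.2
grasp_force: 0.0
t: 16.0
eef_pos: [529.0, 412.6, 112.1]
tool_rot: [[0.994, 0.105, -0.001], [0.105, -0.994, -0.0], [-0.001, 0.0, -1.0]]
contact_force: [-0.1, -0.8, 0.2]
width: 85.8
grasp_force: 0.0
t 16.0 now [529.  412.6 112.1] yaw 0.1054 w 85.8
shift [0.0018, 0.0007, 0.0004] turn [0.0001, 0.0001, -0.0004]
```

View pics/v5.png

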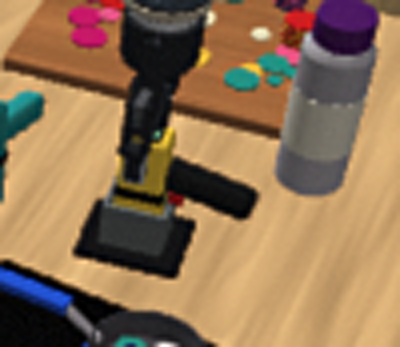

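The fingers straddle the barrel (140,150). Closing and lifting.

```bash
python3 -m jog '[[0,0,0,0,0,0],[0,0,0,0,0,0],[0,0,0,0,0,0],[0,0,0,0,0,0],[0,0,0,0,0,0]]' 1 45 >/dev/null
python3 -m jog '[[0,0,0,0,0,0],[0,0,0,0,0,0],[0,0,0,0,0,0],[0,0,0,0,0,0],[0,0,0,0,0,0]]'
python3 -m jog '[[0,0,-0.03,0,0,0],[0,0,-0.08,0,0,0],[0,0,-0.14,0,0,0],[0,0,-0.2,0,0,0],[0,0,-0.26,0,0,0]]'
python3 -m jog '[[0,0,-0.1,0,0,0],[0,0,-0.25,0,0,0],[0,0,-0.4,0,0,0],[0,0,-0.5,0,0,0],[0,0,-0.5,0,0,0]]'
python3 go.py 585 -216 215 0.105; python3 pans.py 6
```

```text
t: 17.05
eef_pos: [529.3, 412.7, 112.9]
tool_rot: [[0.994, 0.105, 0.0], [0.105, -0.994, 0.0], [0.001, -0.0, -1.0]]
contact_force: [-0.2, -2.3, 4.6]
width: 35.5
grasp_force: 45.3
t: 17.55
eef_pos: [529.2, 412.8, 179.4]
tool_rot: [[0.994, 0.105, 0.001], [0.105, -0.994, 0.001], [0.001, -0.001, -1.0]]
contact_force: [0.5, -0.5, -1.3]
width: 35.4
grasp_force: 44.9
t: 18.05
eef_pos: [530.0, 413.3, 307.8]
tool_rot: [[0.994, 0.105, 0.006], [0.105, -0.994, 0.004], [0.007, -0.004, -1.0]]
contact_force: [-1.0, 0.7, -2.4]
width: 35.3
grasp_force: 45.1
t 18.05 now [530.  413.3 307.8] yaw 0.1055 w 35.3
shift [-0.0487, 2.5277, 0.3619] turn [-0.0006, -0.0011, 0.0001]
pink top 157 c [477.1 -71.4] yaw -0.089 len 84.6 centre [599.1 -82.3]
pink scene 151 c [477.8 -73.2] yaw -0.1 len 83.3 centre [599.7 -85.4]
blue top 151 c [499.7 198.7] yaw -0.086 len 84.5 centre [621.8 188.1]
blue scene 108 c [501.7 197.2] yaw -0.09 len 81.9 centre [623.8 186.2]
```

```bash
python3 -m jog '[[0,0.12,0,0,0,0],[0,0.28,0,0,0,0],[0,0.45,0,0,0,0],[0,0.62,0,0,0,0],[0,0.78,0,0,0,0]]' >/dev/null
python3 -m jog '[[0,0.17,0,0,0,0],[0,0.34,0,0,0,0],[0,0.5,0,0,0,0],[0,0.67,0,0,0,0],[0,0.82,0,0,0,0]]' >/dev/null
python3 -m jog '[[0,0.17,0,0,0,0],[0,0.34,0,0,0,0],[0,0.5,0,0,0,0],[0,0.6,0,0,0,0],[0,0.7,0,0,0,0]]' >/dev/null
python3 -m jog '[[0,0,0,0,0,0],[0,0,0,0,0,0]]' 
python3 go.py 586.5 -218 250 0.105
```

```text
t: 19.85
eef_pos: [589.1, -159.0, 301.0]
tool_rot: [[0.995, 0.104, -0.002], [0.104, -0.995, 0.001], [-0.002, -0.001, -1.0]]
contact_force: [0.6, 0.2, -1.1]
width: 35.4
grasp_force: 45.5
t 19.85 now [ 589.1 -159.   301. ] yaw 0.1046 w 35.4
shift [-0.0344, 0.2338, 0.2037] turn [-0.0002, 0.0004, -0.0001]
```

```bash
python3 -m jog '[[-0.01,0.08,0.06,0,0,0],[-0.02,0.16,0.12,0,0,0],[-0.034,0.234,0.2,0,0,0],[-0.034,0.234,0.2,0,0,0],[-0.034,0.234,0.2,0,0,0]]' >/dev/null
python3 -m jog '[[0,0,0,0,0,0],[0,0,0,0,0,0],[0,0,0,0,0,0],[0,0,0,0,0,0],[0,0,0,0,0,0]]' 
python3 pans.py 7
python3 - <<'E'
from h import *
t=cv2.imread("pics/top_7.png");s=cv2.imread("pics/scene_7.png")
cv2.imwrite("pics/v7.png",np.hstack([cv2.resize(s[150:310,230:410],(400,356)),cv2.resize(t[120:280,230:410],(400,356))]))
E
python3 -m jog '[[0,0,0,0,0,0],[0,0,0,0,0,0],[0,0,0,0,0,0],[0,0,0,0,0,0],[0,0,0,0,0,0]]' >/dev/null
python3 -m jog '[[0,0,0,0,0,0],[0,0,0,0,0,0],[0,0,0,0,0,0],[0,0,0,0,0,0],[0,0,0,0,0,0]]' >/dev/null
python3 -m jog '[[0,0,0,0,0,0],[0,0,0,0,0,0],[0,0,0,0,0,0],[0,0,0,0,0,0],[0,0,0,0,0,0]]'
```

```text
t: 20.85
eef_pos: [587.4, -218.0, 252.7]
tool_rot: [[0.994, 0.105, 0.0], [0.105, -0.994, -0.0], [0.0, 0.0, -1.0]]
contact_force: [-0.0, -0.4, -1.8]
width: 35.2
grasp_force: 45.7
pink top 149 c [479.4 -71.1] yaw -0.112 len 84.8 centre [601.2 -84.8]
pink scene 60 c [452.9 -71.8] yaw -0.367 len 42.0 centre [ 567.2 -115.7]
blue top 151 c [499.7 198.7] yaw -0.086 len 84.5 centre [621.8 188.1]
blue scene 62 c [519.5 195.3] yaw -0.125 len 43.6 centre [641.1 180.1]
t: 22.45
eef_pos: [587.4, -218.2, 252.5]
tool_rot: [[0.994, 0.105, -0.0], [0.105, -0.994, 0.0], [-0.0, -0.0, -1.0]]
contact_force: [-0.3, -0.3, -1.7]
width: 35.2
grasp_force: 45.7
```

View pics/v7.png

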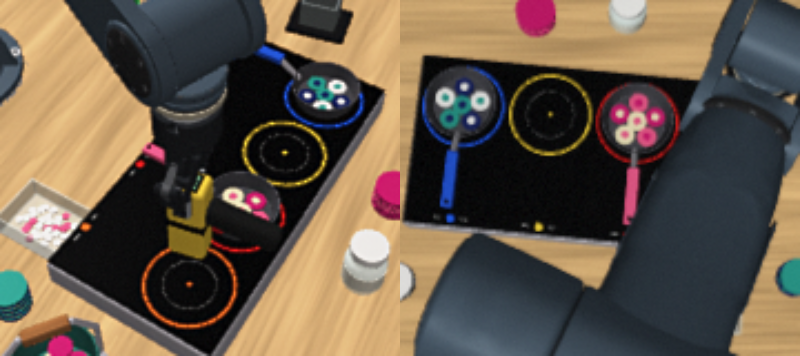

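The gun points straight down over the orange centre (scene crop nose 188,255, ring centre 190,285) and has been held about 1.6 s. Both pans are in place. Returning it to the dock.

```bash
python3 -m jog '[[0,0,-0.1,0,0,0],[0,-0.12,-0.2,0,0,0],[0,-0.28,-0.2,0,0,0],[0,-0.45,-0.2,0,0,0],[0,-0.6,-0.2,0,0,0]]' >/dev/null
python3 -m jog '[[0,-0.17,0,0,0,0],[0,-0.34,0,0,0,0],[0,-0.5,0,0,0,0],[0,-0.67,0,0,0,0],[0,-0.82,0,0,0,0]]' >/dev/null
python3 -m jog '[[0,-0.17,0,0,0,0],[0,-0.34,0,0,0,0],[0,-0.5,0,0,0,0],[0,-0.67,0,0,0,0],[0,-0.82,0,0,0,0]]' >/dev/null
python3 -m jog '[[0,0,0,0,0,0],[0,0,0,0,0,0],[0,0,0,0,0,0]]' >/dev/null
python3 go.py 529.2 412.7 200 0.105
```

```text
t 24.25 now [528.6 338.  302.5] yaw 0.1049 w 35.5
shift [0.0338, -0.2971, 0.4101] turn [0.0, 0.0, -0.0]
```

```bash
python3 -m jog '[[0.01,-0.1,0,0,0,0],[0.02,-0.2,0,0,0,0],[0.033,-0.297,0.1,0,0,0],[0.033,-0.297,0.25,0,0,0],[0.033,-0.297,0.4,0,0,0]]' >/dev/null
python3 -m jog '[[0,0,0,0,0,0],[0,0,0,0,0,0],[0,0,0,0,0,0],[0,0,0,0,0,0]]' >/dev/null
python3 go.py 529.2 412.7 113 0.105
```

```text
t 25.15 now [529.7 413.6 205. ] yaw 0.1051 w 35.7
shift [-0.0034, 0.004, 0.3678] turn [-0.0003, -0.0005, 0.0]
```

```bash
python3 -m jog '[[-0.002,0.003,0.05,0,0,0],[-0.002,0.003,0.1,0,0,0],[-0.002,0.003,0.14,0,0,0],[-0.002,0.003,0.16,0,0,0],[-0.002,0.003,0.16,0,0,0]]'
python3 -m jog '[[0,0,0.03,0,0,0],[0,0,0.06,0,0,0],[0,0,0.09,0,0,0],[0,0,0.09,0,0,0],[0,0,0.09,0,0,0]]'
python3 go.py 529.2 412.7 113 0.105
```

```text
t: 25.65
eef_pos: [528.0, 412.4, 161.3]
tool_rot: [[0.994, 0.105, -0.002], [0.105, -0.994, -0.001], [-0.002, 0.001, -1.0]]
contact_force: [-0.7, 0.2, -3.0]
width: 35.6
grasp_force: 46.2
t: 26.15
eef_pos: [528.4, 412.6, 139.9]
tool_rot: [[0.994, 0.105, -0.0], [0.105, -0.994, -0.0], [-0.0, 0.0, -1.0]]
contact_force: [0.2, -0.4, -1.6]
width: 35.6
grasp_force: 46.2
t 26.15 now [528.4 412.6 139.9] yaw 0.1054 w 35.6
shift [0.0034, -0.0, 0.1076] turn [0.0, 0.0, 0.0001]
```

```bash
python3 -m jog '[[0.002,0,0.03,0,0,0],[0.002,0,0.06,0,0,0],[0.002,0,0.085,0,0,0],[0.002,0,0.105,0,0,0],[0.002,0,0.105,0,0,0]]'
python3 -m jog '[[0,0,0,0,0,0],[0,0,0,0,0,0],[0,0,0,0,0,0]]'
```

```text
t: 26.65
eef_pos: [528.9, 412.6, 113.3]
tool_rot: [[0.994, 0.105, -0.0], [0.105, -0.994, -0.0], [-0.0, 0.0, -1.0]]
contact_force: [0.1, -0.0, -1.5]
width: 35.8
grasp_force: 45.5
t: 26.95
eef_pos: [528.9, 412.7, 113.8]
tool_rot: [[0.994, 0.105, 0.0], [0.105, -0.994, 0.0], [0.0, -0.0, -1.0]]
contact_force: [-0.5, -0.5, -1.9]
width: 35.5
grasp_force: 45.5
```

```bash
python3 -m jog '[[0,0,0.003,0,0,0],[0,0,0.003,0,0,0],[0,0,0.003,0,0,0]]' 
python3 -m jog '[[0,0,0,0,0,0],[0,0,0,0,0,0],[0,0,0,0,0,0],[0,0,0,0,0,0],[0,0,0,0,0,0]]' 0 >/dev/null
python3 -m jog '[[0,0,-0.08,0,0,0],[0,0,-0.2,0,0,0],[0,0,-0.35,0,0,0],[0,0,-0.5,0,0,0],[0,0,-0.7,0,0,0]]' >/dev/null
python3 -m jog '[[-0.5,0.5,-0.1,0,0,0],[-0.5,0.5,-0.1,0,0,0],[-0.5,0.5,-0.1,0,0,0],[-0.5,0.5,-0.1,0,0,0],[-0.5,0.5,-0.1,0,0,0]]' >/dev/null
python3 pans.py 8
python3 - <<'E'
from h import *
t=cv2.imread("pics/top_8.png");s=cv2.imread("pics/scene_8.png")
a=np.hstack([cv2.resize(s[100:187,340:440],(400,347)),cv2.resize(t[150:219,160:239],(400,347))])
b=np.hstack([cv2.resize(s[265:320,210:301],(400,242),interpolation=cv2.INTER_CUBIC),cv2.resize(t[170:225,405:496],(400,242),interpolation=cv2.INTER_CUBIC)])
cv2.imwrite("pics/v8.png",np.vstack([a,b]))
E
python3 go.py 519 -421 290 -0.7
```

```text
t: 27.25
eef_pos: [528.9, 412.7, 113.0]
tool_rot: [[0.994, 0.105, -0.0], [0.105, -0.994, -0.0], [-0.0, -0.0, -1.0]]
contact_force: [-0.4, 0.1, -2.1]
width: 35.6
grasp_force: 45.5
pink top 158 c [477.4 -71.4] yaw -0.084 len 84.5 centre [599.4 -81.7]
pink scene 151 c [477.8 -73.2] yaw -0.1 len 83.3 centre [599.7 -85.4]
blue top 149 c [499.5 198.7] yaw -0.089 len 84.5 centre [621.5 187.8]
blue scene 109 c [501.6 197.3] yaw -0.094 len 81.9 centre [623.5 185.8]
t 28.85 now [417.9 275.2 313.6] yaw 0.1049 w 85.5
shift [0.1102, 2.8119, 0.0929] turn [-0.0002, -0.0002, 0.1281]
```

View pics/v8.png

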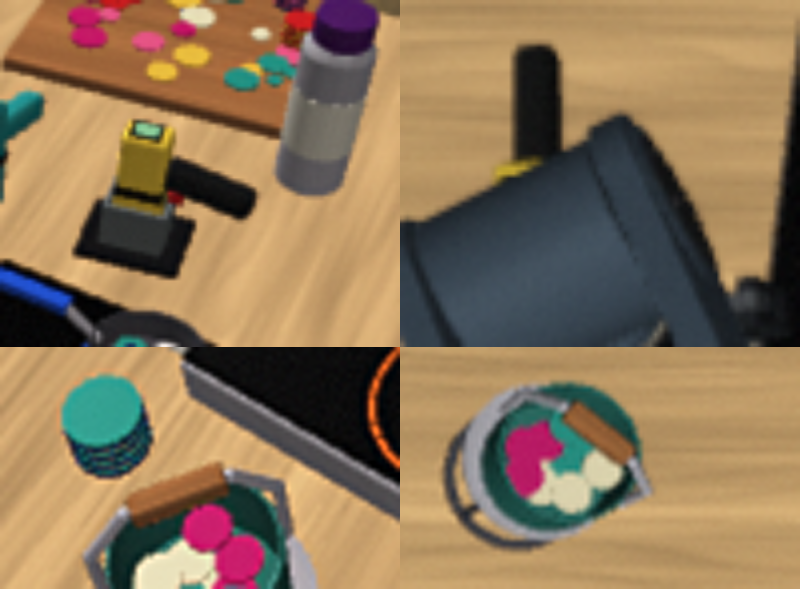

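The gun is back, nose down, in its dock (scene crop 145,170). The pot's wooden bar is at (180,495) and (600,432) in the lower crops, unchanged. Moving to the pot with tool x along the bar (yaw 0.866).

```bash
python3 -m jog '[[0.03,0.95,0,0,0,0],[0.03,0.95,0,0,0,0],[0.03,0.95,0,0,0,0],[0.03,0.95,0,0,0,0],[0.03,0.95,0,0,0,0]]' >/dev/null
python3 -m jog '[[0.03,0.95,0,0,0,0],[0.03,0.95,0,0,0,0],[0.03,0.95,0,0,0,0],[0.03,0.95,0,0,0,0],[0.03,0.95,0,0,0,0]]' >/dev/null
python3 -m jog '[[0.03,0.3,0,0,0,-0.1211],[0.03,0.3,0,0,0,-0.1211],[0.03,0.3,0,0,0,-0.1211],[0.03,0.3,0,0,0,-0.1211],[0.03,0.3,0,0,0,-0.1211]]' >/dev/null
python3 go.py 519 -421.3 285 0.866
```

```text
t 30.35 now [ 499.  -269.8  312.1] yaw 0.861 w 85.4
shift [-0.4075, 0.4558, 0.1081] turn [-0.0001, 0.0, -0.0008]
```

```bash
python3 -m jog '[[-0.4075,0.456,0.1,0,0,0],[-0.4075,0.456,0.1,0,0,0],[-0.4075,0.456,0.1,0,0,0],[-0.4075,0.456,0.1,0,0,0],[-0.4075,0.456,0.1,0,0,0]]' >/dev/null
python3 -m jog '[[0,0,0,0,0,0],[0,0,0,0,0,0]]' >/dev/null
python3 go.py 519 -421.3 206 0.866
python3 - <<'E'
from h import *
t=manip.grab_frame("top")[:,:,::-1];s=manip.grab_frame("scene")[:,:,::-1]
cv2.imwrite("pics/v9.png",np.hstack([cv2.resize(s[220:360,170:310],(400,400)),cv2.resize(t[130:270,380:520],(400,400))]))
E
```

```text
t 31.05 now [ 517.7 -419.9  288.5] yaw 0.8562 w 85.4
shift [-0.001, 0.0073, 0.3301] turn [0.0001, -0.0, -0.0016]
```

View pics/v9.png

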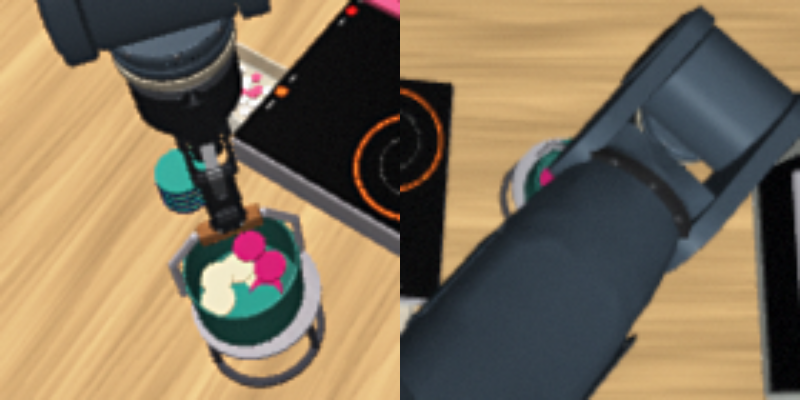

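The fingers are above the wooden bar (scene crop 228,218), lined up with it. Descending and gripping.

```bash
python3 -m jog '[[-0.001,0.007,0.08,0,0,-0.0016],[-0.001,0.007,0.16,0,0,-0.0016],[-0.001,0.007,0.24,0,0,-0.0016],[-0.001,0.007,0.33,0,0,-0.0016],[-0.001,0.007,0.33,0,0,-0.0016]]'
python3 -m jog '[[0,0,0,0,0,0],[0,0,0,0,0,0],[0,0,0,0,0,0],[0,0,0,0,0,0],[0,0,0,0,0,0]]' 1 60 >/dev/null
python3 -m jog '[[0,0,0,0,0,0],[0,0,0,0,0,0],[0,0,0,0,0,0],[0,0,0,0,0,0],[0,0,0,0,0,0]]'
```

```text
t: 31.65
eef_pos: [517.6, -421.0, 203.1]
tool_rot: [[0.648, 0.761, -0.003], [0.761, -0.648, 0.003], [0.0, -0.004, -1.0]]
contact_force: [0.6, 0.4, 0.1]
width: 85.3
grasp_force: 0.0
t: 32.65
eef_pos: [518.6, -422.7, 206.2]
tool_rot: [[0.649, 0.761, 0.001], [0.761, -0.649, -0.001], [-0.0, 0.002, -1.0]]
contact_force: [1.9, -1.5, 5.8]
width: 15.0
grasp_force: 59.9
```

```bash
python3 -m jog '[[0,0,-0.02,0,0,0],[0,0,-0.06,0,0,0],[0,0,-0.11,0,0,0],[0,0,-0.17,0,0,0],[0,0,-0.22,0,0,0]]'
python3 -m jog '[[0,0,0,0,0,0],[0,0,0,0,0,0]]'
python3 go.py 586.5 -218 260 0.866
```

```text
t: 33.15
eef_pos: [518.5, -422.5, 262.4]
tool_rot: [[0.649, 0.761, 0.001], [0.761, -0.649, -0.001], [-0.0, 0.001, -1.0]]
contact_force: [-0.1, -0.4, -5.1]
width: 15.0
grasp_force: 58.7
t: 33.35
eef_pos: [518.3, -422.4, 260.7]
tool_rot: [[0.649, 0.761, 0.0], [0.761, -0.649, -0.0], [-0.0, 0.0, -1.0]]
contact_force: [-0.2, -0.0, -4.6]
width: 15.1
grasp_force: 58.7
t 33.35 now [ 518.3 -422.4  260.7] yaw 0.865 w 15.1
shift [0.7991, -0.3226, 0.0027] turn [0.0, 0.0, -0.0002]
```

```bash
python3 -m jog '[[0.03,-0.012,0,0,0,0],[0.09,-0.036,0,0,0,0],[0.17,-0.069,0,0,0,0],[0.27,-0.109,0,0,0,0],[0.37,-0.149,0,0,0,0]]' >/dev/null
python3 -m jog '[[0.1,-0.04,0,0,0,0],[0.2,-0.081,0,0,0,0],[0.29,-0.117,0,0,0,0],[0.36,-0.145,0,0,0,0],[0.42,-0.17,0,0,0,0]]' >/dev/null
python3 -m jog '[[0,0,0,0,0,0],[0,0,0,0,0,0],[0,0,0,0,0,0],[0,0,0,0,0,0]]' 
python3 go.py 586.5 -218 183 0.866; python3 pans.py 10
python3 - <<'E'
from h import *
t=cv2.imread("pics/top_10.png");s=cv2.imread("pics/scene_10.png")
cv2.imwrite("pics/v10.png",np.hstack([cv2.resize(s[150:310,230:410],(400,356)),cv2.resize(t[120:280,230:410],(400,356))]))
E
```

```text
t: 34.75
eef_pos: [585.5, -221.0, 260.5]
tool_rot: [[0.649, 0.76, -0.0], [0.76, -0.649, -0.0], [-0.0, -0.0, -1.0]]
contact_force: [0.5, -0.0, -4.9]
width: 15.1
grasp_force: 58.7
t 34.75 now [ 585.5 -221.   260.5] yaw 0.864 w 15.1
shift [0.0116, -0.0047, 0.3098] turn [-0.0, 0.0, -0.0003]
pink top 156 c [478.3 -71.3] yaw -0.098 len 85.0 centre [600.2 -83.3]
pink scene 171 c [ 565.8 -157.8] yaw -0.431 len 68.9 centre [ 677. -209.]
blue top 151 c [499.7 198.7] yaw -0.086 len 84.5 centre [621.8 188.1]
blue scene 73 c [515. 196.] yaw -0.105 len 55.2 centre [636.8 183.2]
```

View pics/v10.png

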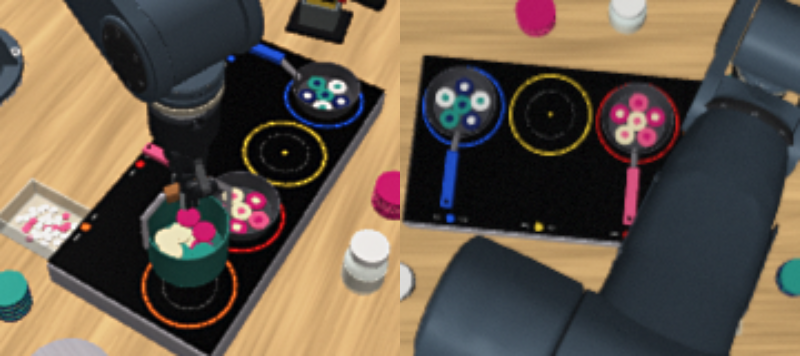

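The pot hangs level over the orange ring (scene crop 188,250) and the pans are unmoved. Lowering.

```bash
python3 -m jog '[[0.005,-0.003,0.04,0,0,0],[0.012,-0.005,0.1,0,0,0],[0.012,-0.005,0.16,0,0,0],[0.012,-0.005,0.21,0,0,0],[0.012,-0.005,0.25,0,0,0]]' >/dev/null
python3 -m jog '[[0,0,0.01,0,0,0],[0,0,0.02,0,0,0],[0,0,0.03,0,0,0],[0,0,0.04,0,0,0],[0,0,0.05,0,0,0]]' 
python3 -m jog '[[0,0,0.005,0,0,0],[0,0,0.01,0,0,0],[0,0,0.014,0,0,0],[0,0,0.014,0,0,0],[0,0,0.014,0,0,0]]'
```

```text
t: 35.85
eef_pos: [586.9, -217.3, 185.7]
tool_rot: [[0.649, 0.761, 0.001], [0.761, -0.649, -0.0], [0.0, 0.001, -1.0]]
contact_force: [0.4, 0.4, -5.4]
width: 14.8
grasp_force: 58.8
t: 36.35
eef_pos: [586.8, -217.3, 182.1]
tool_rot: [[0.649, 0.761, 0.0], [0.761, -0.649, -0.0], [0.0, 0.0, -1.0]]
contact_force: [0.2, -0.3, -5.7]
width: 14.8
grasp_force: 58.7
```

```bash
python3 -m jog '[[0,0,0.003,0,0,0],[0,0,0.005,0,0,0],[0,0,0.005,0,0,0],[0,0,0.005,0,0,0]]'
python3 -m jog '[[0,0,0.002,0,0,0],[0,0,0.003,0,0,0],[0,0,0.003,0,0,0],[0,0,0.003,0,0,0]]'
```

```text
t: 36.75
eef_pos: [586.8, -217.4, 181.2]
tool_rot: [[0.649, 0.761, 0.0], [0.761, -0.649, -0.0], [0.0, 0.001, -1.0]]
contact_force: [-1.4, -1.0, -0.1]
width: 15.0
grasp_force: 59.4
t: 37.15
eef_pos: [586.9, -217.4, 181.2]
tool_rot: [[0.649, 0.761, 0.001], [0.761, -0.649, -0.0], [0.0, 0.001, -1.0]]
contact_force: [-4.7, 0.8, 7.4]
width: 14.8
grasp_force: 60.5
```

```bash
python3 -m jog '[[0,0,0,0,0,0],[0,0,0,0,0,0],[0,0,0,0,0,0],[0,0,0,0,0,0],[0,0,0,0,0,0]]' 0
python3 -m jog '[[0,0,-0.06,0,0,0],[0,0,-0.15,0,0,0],[0,0,-0.3,0,0,0],[0,0,-0.45,0,0,0],[0,0,-0.6,0,0,0]]' >/dev/null
python3 -m jog '[[-0.7,0.7,0,0,0,0],[-0.7,0.7,0,0,0,0],[-0.7,0.7,0,0,0,0],[-0.7,0.7,0,0,0,0],[-0.7,0.7,0,0,0,0]]' >/dev/null
python3 -m jog '[[-0.3,0.6,0,0,0,0],[-0.3,0.6,0,0,0,0],[-0.3,0.6,0,0,0,0],[0,0.6,0,0,0,0],[0,0.6,0,0,0,0]]'
python3 pans.py 11
python3 - <<'E'
from h import *
I={n:cv2.imread(f"pics/{n}_11.png") for n in("scene","top")}
t,s=I["top"],I["scene"]
for n,roi in(("top",(350,130,410,215)),("scene",(285,225,345,270))):
    try:
        P=pix(big(mask(I[n][:,:,::-1].copy(),4,16,100,40,roi)));print(n,len(P),plane(n,P,190).mean(0).round(1))
    except Exception as e:print(e)
cv2.imwrite("pics/v11.png",np.hstack([cv2.resize(s[120:310,240:420],(380,401)),cv2.resize(t[130:250,240:420],(420,280)).copy() if 0 else cv2.resize(t[100:280,230:410],(401,401))]))
E
```

```text
t: 37.65
eef_pos: [586.8, -217.2, 180.0]
tool_rot: [[0.649, 0.761, 0.0], [0.761, -0.649, 0.0], [0.0, -0.0, -1.0]]
contact_force: [0.4, 0.3, 0.1]
width: 84.6
grasp_force: 0.0
t: 39.15
eef_pos: [692.7, -539.6, 313.6]
tool_rot: [[0.65, 0.76, 0.013], [0.76, -0.649, -0.009], [0.001, 0.016, -1.0]]
contact_force: [0.5, -0.4, 0.7]
width: 85.4
grasp_force: 0.0
pink top 84 c [496.2 -72. ] yaw -0.21 len 55.7 centre [616.  -97.5]
pink scene 152 c [478.  -73.1] yaw -0.094 len 83.3 centre [600.  -84.6]
blue top 149 c [499.4 198.9] yaw -0.081 len 84.5 centre [621.5 189. ]
blue scene 109 c [501.6 197.3] yaw -0.094 len 81.9 centre [623.5 185.8]
top 54 [ 589.7 -216.3]
scene 142 [ 587.5 -215.5]
```

View pics/v11.png

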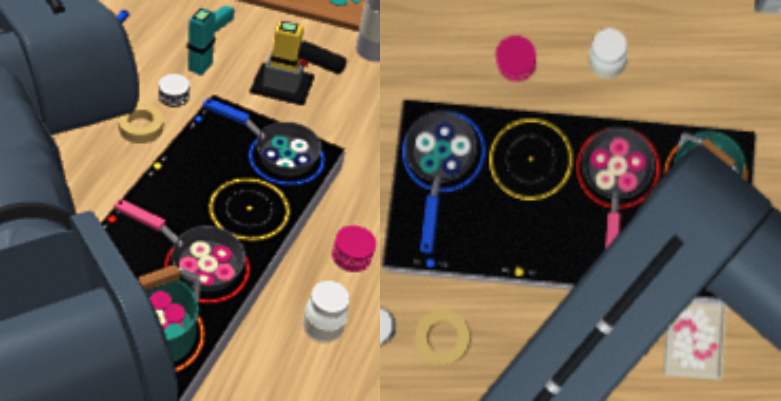

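Everything is in place: blue pan on blue, pink on red, the pot inside orange with its grip at about (588,-216), and the gun in its dock. I'll let the arm settle, check the pans once more and hand in.

```bash
python3 -m jog '[[0,0,0,0,0,0],[0,0,0,0,0,0],[0,0,0,0,0,0],[0,0,0,0,0,0],[0,0,0,0,0,0]]' >/dev/null; python3 pans.py 12 | grep -v "pink top"; python3 -c "
from workcell import manip;print(manip.hand_in())"
```

```text
pink scene 153 c [478.2 -73.1] yaw -0.09 len 83.4 centre [600.2 -84.1]
blue top 150 c [499.7 198.8] yaw -0.085 len 84.5 centre [621.7 188.3]
blue scene 109 c [501.6 197.3] yaw -0.094 len 81.9 centre [623.5 185.8]
the job is handed in; nothing more can be done
None
```

The job is handed in, with no verdict returned: both skillets present are on their next rings (yellow was absent), the thermometer was held over the bare orange ring and put back in its dock, and the pot stands inside the orange ring.

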